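# Back off the clamp bolt of a sheet mould with a reversible ratchet

### The arm

A 7-joint arm with a two-finger parallel gripper is mounted at the origin on the work surface. World frame = base frame: x ahead of the robot, y to its left, z up, the work surface at z = 0. Lengths are in mm, angles in rad, forces in N, time in s.
With the tool pointing down it reaches from about 425 to 925 mm from the base axis. Payload 6.8 kg.
Tool frame: the origin (TCP) lies at the very end of the fingers, on their centre line; the grasp point (between the pads) lies 19 mm behind it; z points along the fingers, y is the direction in which the jaws open and shut (so a half turn about z gives the same grasp; the last joint's range is limited). The gripper opens to 85 mm and grips with 20 to 120 N. Pads are 22 mm wide; open, the fingers measure 114 mm over their backs; the gripper's body (76 mm by 85 mm) begins 54 mm behind the grasp point. The pads swing forward as they close: fully open they stand 13 mm farther back than shut.
Start: joints at [1.063, 0.477, 0.022, 1.555, -0.011, 1.109, -0.083], TCP at [262.743, -621.782, 231.308] pointing down, gripper open.
Joint ranges: [-2.96, 2.96], [-0.34, 2.1], [-1.41, 1.46], [0.24, 2.44], [-1.37, 4.51], [0.17, 1.92], [-2.96, 2.96]. Speed limits (rad/s): [2.39, 2.39, 3.14, 3.14, 3.14, 3.14, 3.14].

### API

Orientations are given as a unit quaternion [x, y, z, w].
In Python, from bench import * gives the robot as it stands.
- The arm moves only by the tool jog_arm, never from a script. Its argument "commands" is a list of rows, each an object with "delta_pos": the shift along the tool's x, y, z in cm, a list of three; "dr": the turn, a rotation vector about the tool's x, y, z in rad, a list of three. In form: [{"delta_pos": [dx, dy, dz], "dr": [rx, ry, rz]}, ...]. A call has 1 to 10 rows; each row shifts and turns the commanded pose from where the row before left it, along the tool's axes as they then stand; what a row does not reach is not made up. A row lasts 1/8 s, in which the tool goes at most 62.5 mm and 10.7 degrees, less where a joint would pass 70% of its speed; a pose out of reach is approached as far as the arm can. A call with a gripper value outside its range is refused whole. "fingers" is the opening, from -1 (shut) to 1 (fully open), set as the call begins (left out, the last holds). The fingers move at their own pace and stop on an object; "grip_force" is the grip in N (left out, the last holds). Time passes only in rows, so rows that do not move let the fingers close. It gives the time, the measured TCP pose, the force and the opening at its end, in the units of the state.
- observe(): the state, without advancing time (a new reading comes with each control period).
- read_camera(name): name is "scene" or "side" or "wrist"; returns the picture (400x640x3 uint8, red, green, blue); there is no depth.
- camera_model(name): a dict with "mtx" (3x3 intrinsics, pixels), "pose" (4x4, takes a point from camera to world coordinates). Camera axes: x right, y down, z forward; pixel columns grow to the right and rows downward; lengths in mm; the calibration is good to about 2 mm. The wrist camera is an equidistant fisheye: a pixel r from the principal point sees the ray r / f radians off the axis. A picture is of the moment at which its call begins: read the wrist's pose just before it. camera_model takes no time and is no camera call; for the wrist camera it gives the pose at the moment of the call.
- close_job(): hands the job in, once; it reports no verdict.
The state is a dict: "time_s": time; "joint_pos": joint angles; "joint_velocities": joint speeds; "effort": joint torques, N m; "eef_pos": TCP position; "tool_rot": TCP orientation; "wrist_force": force on the tool from outside, world axes, zero at the start; "torque": the same for the moment, N m; "grip_width": opening from 0.0 (shut) to 1.0 (fully open).
Only numpy, scipy, OpenCV 4.12 (cv2) and the standard library are available. Lean on these libraries where they do the work, as an engineer would, in place of code of your own. Each camera call takes 0.05 s, during which the arm holds its last target.

### The job

The ratchet on the mould's clamp bolt is still set to tighten. Flip its red direction lever fully over to the loosening side, then swing the handle counter-clockwise (seen from above) to back the bolt off until its orange pointer meets the yellow stop post, and press it firmly home there for a moment with 15 to 20 N at the handle's sleeve. Never put more than 25 N on the lever or handle, do not turn the bolt with the lever still on the tightening side, leave the other things where they are, and let go at the end with the pointer resting at the post.

Things in the scene. Friction and masses are not known exactly. Their poses are not given: they have to be found in the camera images.
- mould: sheet mould fixed to the bench: steel base 270 x 210 mm, 12 mm high; aluminium block 210 x 170 mm up to 54 mm with a blue sheet in it; green cross bar along its y axis up to 64 mm. Origin on the bench under the bolt axis
- ratchet: ratchet held captive on the upright clamp bolt: steel head 72 mm across, its top cover 5 mm thick, an exposed toothed wheel below it, and a level handle. Origin on the bolt axis 81 mm above the bench, its x axis along the handle. The handle swings level through about 1.5 rad (end stops; room for the whole job from the start) and drags about 1 N at the grip when freewheeling
- bolt_axis (a point): point on the upright axis of the bolt, on the top face of the ratchet's head, 94 mm above the bench; bolt and ratchet turn about this axis, and the handle's line runs from it through grip
- grip (a point): centre of the handle's round black sleeve (24 mm thick), 140 mm from the bolt axis, 84 mm above the bench; the sleeve covers 105 to 195 mm from the axis. The handle can be pushed sideways here
- tab (a point): middle of the red upright tab of the direction lever (14 mm along the lever, 9 mm wide, top 121 mm, this point 111 mm above the bench). The lever's flat arm lies on the head (top 99 mm above the bench) and pivots on an upright pin on the handle's line, 43 mm from the bolt axis; the tab stands 35 mm from the pin, nearly over the bolt axis
- lever (a joint): direction lever, rad, rigid stops at -0.32 and +0.32. Negative: tightening, tab to the right as seen along the handle from its free end towards the head (counter-clockwise side of the handle's line). Positive: loosening, tab to the left. Starts negative; stiff (4 to 6 N at the tab), stays where it is left; the tab travels about 22 mm
- pointer (a point): on the centre line of the orange pointer on the bolt's washer, 68 mm from the bolt axis, 67 mm above the bench; 8 mm wide, ends 76 mm from the axis. It turns with the bolt and starts 0.5 to 0.9 rad short of the post (clockwise of it)
- spare_socket: spare steel socket, ring 28 mm across, 30 mm high, standing on the mould's top plate; origin under its centre; a bystander, leave alone
- blue_offcut: blue plastic strip 200 x 55 x 10 mm lying on the bench; origin under its centre; a bystander, leave alone
- white_offcut: off-white plastic strip 150 x 70 x 12 mm lying on the bench; origin under its centre; a bystander, leave alone
- spanner: steel open-ended spanner lying on the bench; a bystander, leave alone
- screwdriver: screwdriver lying on the bench; a bystander, leave alone
- grease_tin: green tin, 68 mm across, 75 mm high, standing on the bench; origin under its centre; a bystander, leave alone
- spring_clamp: yellow and black spring clamp, about 130 x 60 x 18 mm, lying on the bench; a bystander, leave alone
- bolt: the clamp bolt with its washer and pointer, under the ratchet's head; origin on the bolt axis, 64 mm above the bench. Lever at loosening: a counter-clockwise swing turns it with the handle after 0 to 0.35 rad of slack (18 teeth, unknown beforehand), against a drag of about 1.1 N m (8 N at grip); clockwise the handle clicks back freely. Lever at tightening: the reverse
- stop_post: yellow stop post on the mould (10 mm across, top 75 mm above the bench), set at a different angle about the bolt axis each time, then immovable; origin on the bolt axis, see post_top
- post_top (a point): centre of the top of the yellow stop post, 68 mm from the bolt axis, 75 mm above the bench. The pointer's side touches it when pointer is 9 mm away; it is unyielding, so the force on the handle then rises steeply above the 8 N of drag

How it is judged:
By the outcome, as a careful person would: the job done as asked, in the order asked, and still so for the second after the job is handed in, with the robot touching nothing.
It also fails if it takes over 58 s, if anything falls off the work surface, if the arm or the gripper's body presses on something with over 40 N, if the wrist force passes 120 N, or if a joint passes its speed limit or range.

## Working session

There is one attempt and no reset: what is moved stays moved. The work goes in short steps, Python scripts to look and compute and a tool call to move; the robot and the scene stay as the last step left them, time stands still between calls to the robot, and variables do not carry over. Pictures are saved under pics/ and viewed, and the job is handed in when it is done.

Besides the shell and the picture viewer there is one more tool, called after ">>>" as name([rows], argument=value, ...), one row to a line, values as JSON. jog_arm: Moves the arm, as the interface text tells. Its arguments: {"type":"object","properties":{"commands":{"type":"array"},"fingers":{"type":"number"},"grip_force":{"type":"number"}},"required":["commands"]}

```bash
mkdir -p pics; ls
python3 - <<'E'
from bench import *
import cv2
print(observe())
for n in ["scene","side","wrist"]:
    m=camera_model(n); print(n,m)
    cv2.imwrite(f"pics/{n}0.png",read_camera(n)[:,:,::-1])
E
```

```text
pics
{'time_s': 0.0, 'joint_pos': array([ 1.06289016,  0.4778407 ,  0.02236037,  1.55646228, -0.01149711,
        1.10931695, -0.08310148]), 'joint_velocities': array([-1.42359979e-03, -2.06103541e-04,  8.26232797e-04, -1.78618751e-03,
       -8.95265857e-04, -1.17237791e-03,  3.91068370e-05]), 'effort': array([-2.41280293e-05, -5.96447539e+01,  1.60782505e+00, -2.81192994e+01,
        1.25015658e-02,  9.33681760e-03,  1.27766094e-05]), 'eef_pos': array([ 262.47343834, -621.22067796,  230.29434145]), 'tool_rot': array([ 9.80085092e-01,  1.98575709e-01, -2.63840840e-04, -9.11988818e-04]), 'wrist_force': array([0.40778805, 0.2212879 , 0.54044733]), 'torque': array([-0.0377097 ,  0.02629227, -0.03166734]), 'grip_width': 0.9995951858991048}
scene {'mtx': array([[466.00414625,   0.        , 325.28406764],
       [  0.        , 466.00414625, 203.10083612],
       [  0.        ,   0.        ,   1.        ]]), 'pose': array([[ 8.03215095e-01,  5.08779321e-01, -3.09821099e-01,
         8.81665111e+02],
       [ 5.95558640e-01, -6.74992648e-01,  4.35539702e-01,
        -5.54670727e+02],
      
[... 502 characters left out ...]
333e+02],
       [-2.31972618e-02, -8.52784838e-01, -5.21746977e-01,
         7.47648142e+02],
       [ 0.00000000e+00,  0.00000000e+00,  0.00000000e+00,
         1.00000000e+00]])}
wrist {'mtx': array([[309.70691629,   0.        , 320.21557491],
       [  0.        , 309.70691629, 197.23275785],
       [  0.        ,   0.        ,   1.        ]]), 'pose': array([[ 3.90218428e-01, -8.77220597e-01, -2.79666949e-01,
         3.33716419e+02],
       [-9.20720536e-01, -3.72377778e-01, -1.16655415e-01,
        -5.90292969e+02],
       [-1.80922448e-03,  3.03016196e-01, -9.52983689e-01,
         3.73339394e+02],
       [ 0.00000000e+00,  0.00000000e+00,  0.00000000e+00,
         1.00000000e+00]])}
```

View pics/scene0.png

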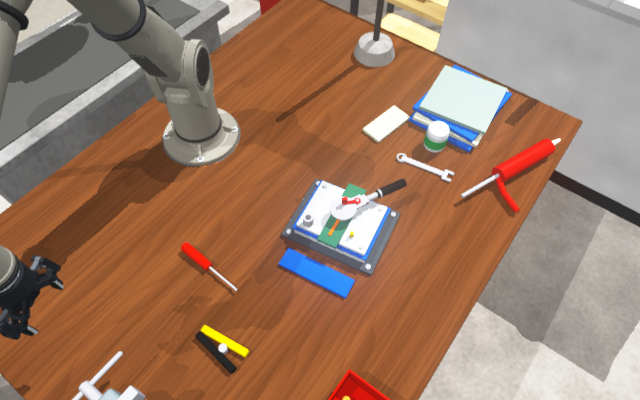

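View pics/side0.png

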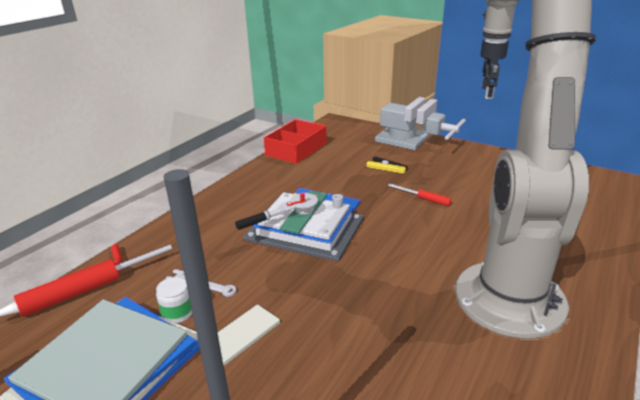

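View pics/wrist0.png

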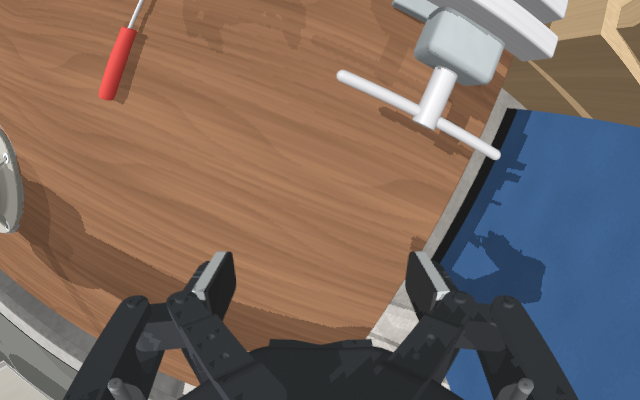

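The scene view shows the mould around (340,225), with the handle running to (400,185), the red tab at about (350,200) and the orange pointer near (335,228). I'll enlarge both fixed views.

Run:
```python
import cv2
a=cv2.imread('pics/scene0.png')[165:285,270:420]
cv2.imwrite('pics/sc1.png',cv2.resize(a,None,fx=5,fy=5,interpolation=cv2.INTER_CUBIC))
a=cv2.imread('pics/side0.png')[175:265,225:375]
cv2.imwrite('pics/sd1.png',cv2.resize(a,None,fx=5,fy=5,interpolation=cv2.INTER_CUBIC))
```

```text
(no output)
```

View pics/sc1.png

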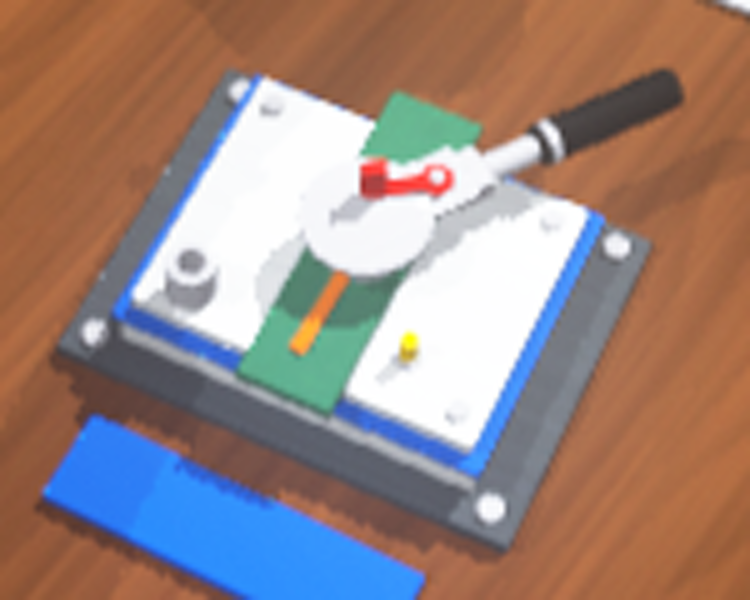

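View pics/sd1.png

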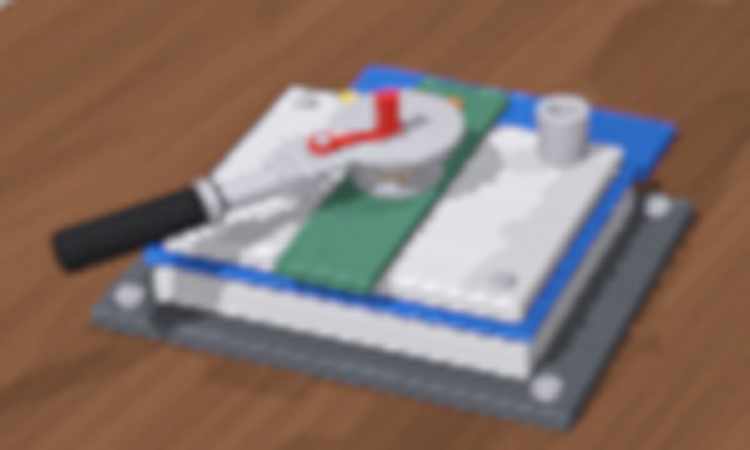

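```bash
cat > h.py <<'E'
import numpy as np
from bench import *
def ray(name,px):
    m=camera_model(name);K=m['mtx'];P=m['pose']
    d=P[:3,:3]@np.array([(px[0]-K[0,2])/K[0,0],(px[1]-K[1,2])/K[1,1],1.]);return P[:3,3],d
def onz(name,px,z):
    o,d=ray(name,px);return (o+d*(z-o[2])/d[2])[:2]
def proj(name,p):
    m=camera_model(name);K=m['mtx'];P=m['pose'];c=P[:3,:3].T@(np.array(p)-P[:3,3]);return (K@c/c[2])[:2]
E
python3 - <<'E'
from h import *
sc=lambda x,y:(270+(x+.5)/5-.5,165+(y+.5)/5-.5)
sd=lambda x,y:(225+(x+.5)/5-.5,175+(y+.5)/5-.5)
for n,(x,y),z in [('headc',(367,217),94),('headL',(302,215),94),('headbot',(370,278),94),('post',(408,337),75),('ptr tip',(298,350),67),('ptr root',(341,276),67),('tabtop',(374,165),121),('pin',(438,178),99),('slv in',(560,142),84),('slv out',(668,92),84)]:
    print('sc',n,onz('scene',sc(x,y),z).round(1))
for n,(x,y),z in [('headc',(400,130),94),('post',(347,97),75),('tabtop',(388,95),121),('pin',(321,143),99),('slv in',(200,210),84),('slv out',(70,248),84)]:
    print('sd',n,onz('side',sd(x,y),z).round(1))
E
```

```text
sc headc [546.  -2.]
sc headL [518.  -21.6]
sc headbot [568.8 -31.3]
sc post [599.3 -38.8]
sc ptr tip [555.8 -75.7]
sc ptr root [547.6 -26. ]
sc tabtop [539.2  11.8]
sc pin [563.6  37.7]
sc slv in [598.8 105.4]
sc slv out [628.4 169. ]
sd headc [539.    1.8]
sd post [602.4 -39.7]
sd tabtop [538.1  12.7]
sd pin [562.6  40.3]
sd slv in [593.1 105.5]
sd slv out [628.  166.3]
```

```bash
cat >> h.py <<'E'
from scipy.spatial.transform import Rotation as R
B=np.array([544.,-1.]);TH=1.11
def st(o=None):
    o=o or observe();r=R.from_quat(o['tool_rot']).as_matrix()
    p=o['eef_pos'];print('t',round(o['time_s'],2),'tcp',p.round(1),'xang',round(np.arctan2(r[1,0],r[0,0]),3),'z',r[:,2].round(3),'F',np.round(o['wrist_force'],1),'w',round(o['grip_width'],3))
    d=p[:2]-B;u=np.array([np.cos(TH),np.sin(TH)]);n=np.array([-u[1],u[0]])
    print(' u,n:',(d@u).round(1),(d@n).round(1));return o,r
def to(target,ang):
    o,r=st();d=r.T@(np.array(target)-o['eef_pos'])/10
    Rt=R.from_euler('z',ang).as_matrix()@np.diag([1,-1,-1.])
    print('delta cm tool',d.round(2),'dr',R.from_matrix(r.T@Rt).as_rotvec().round(3))
E
python3 - <<'E'
from h import *
to([507,28,160],1.11)
sc=lambda x,y:(270+(x+.5)/5-.5,165+(y+.5)/5-.5)
print(onz('scene',sc(190,262),84))
E
```

```text
t 0.15 tcp [ 262.5 -621.4  230.6] xang 0.4 z [-0.001  0.001 -1.   ] F [ 0.  -0.6 -0.3] w 0.998
 u,n: -680.8 -23.8
delta cm tool [ 47.79 -50.29   7.12] dr [-0.001 -0.    -0.71 ]
[484.75628961 -75.13941346]
```

>>> jog_arm([
  {"delta_pos":[3.42,-3.6,0],"dr":[0,0,0]},
  {"delta_pos":[3.42,-3.6,0],"dr":[0,0,0]},
  {"delta_pos":[3.42,-3.6,0],"dr":[0,0,0]},
  {"delta_pos":[3.42,-3.6,0],"dr":[0,0,0]},
  {"delta_pos":[3.42,-3.6,0],"dr":[0,0,0]},
  {"delta_pos":[3.42,-3.6,0],"dr":[0,0,0]},
  {"delta_pos":[3.42,-3.6,0],"dr":[0,0,0]},
  {"delta_pos":[3.42,-3.6,0],"dr":[0,0,0]},
  {"delta_pos":[3.42,-3.6,0],"dr":[0,0,0]},
  {"delta_pos":[3.42,-3.6,0],"dr":[0,0,0]},
], fingers=-1, grip_force=30)

```text
time_s: 1.4
eef_pos: [437.9, -155.5, 231.3]
tool_rot: [0.98, 0.198, 0.0, 0.0]
wrist_force: [1.1, 0.2, -0.2]
grip_width: 0.004
```

Run:
```python
from h import *
to([507,28,180],1.11)
```

```text
t 1.4 tcp [ 437.9 -155.5  231.3] xang 0.4 z [ 0. -0. -1.] F [ 1.1  0.2 -0.2] w 0.004
 u,n: -185.6 26.4
delta cm tool [ 13.51 -14.22   5.13] dr [ 0.    0.   -0.71]
```

>>> jog_arm([
  {"delta_pos":[3.38,-3.55,1.0],"dr":[0,0,0]},
  {"delta_pos":[3.38,-3.55,1.0],"dr":[0,0,0]},
  {"delta_pos":[3.38,-3.55,1.0],"dr":[0,0,0]},
  {"delta_pos":[3.38,-3.55,1.0],"dr":[0,0,0]},
  {"delta_pos":[0,0,0.3],"dr":[0,0,-0.178]},
  {"delta_pos":[0,0,0.3],"dr":[0,0,-0.178]},
  {"delta_pos":[0,0,0.3],"dr":[0,0,-0.178]},
  {"delta_pos":[0,0,0.3],"dr":[0,0,-0.177]},
  {"delta_pos":[0,0,0],"dr":[0,0,0]},
])

```text
time_s: 2.52
eef_pos: [506.6, 26.2, 178.9]
tool_rot: [0.85, 0.527, -0.0, -0.0]
wrist_force: [-0.5, 0.2, -0.6]
grip_width: 0.004
```

Run:
```python
from h import *
import cv2
to([507,28,107],1.11)
print(camera_model('wrist')['pose'].round(4).tolist())
cv2.imwrite("pics/w2.png",read_camera('wrist')[:,:,::-1])
a=read_camera('scene')[145:285,250:420,::-1]
cv2.imwrite('pics/sc2.png',cv2.resize(a,None,fx=4,fy=4,interpolation=cv2.INTER_CUBIC))
```

```text
t 2.52 tcp [506.6  26.2 178.9] xang 1.109 z [-0.001  0.    -1.   ] F [-0.5  0.2 -0.6] w 0.004
 u,n: 7.7 45.6
delta cm tool [ 0.18 -0.04  7.19] dr [-0.001  0.    -0.001]
[[0.8957, -0.4235, -0.1356, 540.9365], [-0.4446, -0.8537, -0.2711, 96.6067], [-0.0009, 0.3031, -0.953, 321.8277], [0.0, 0.0, 0.0, 1.0]]
```

View pics/w2.png

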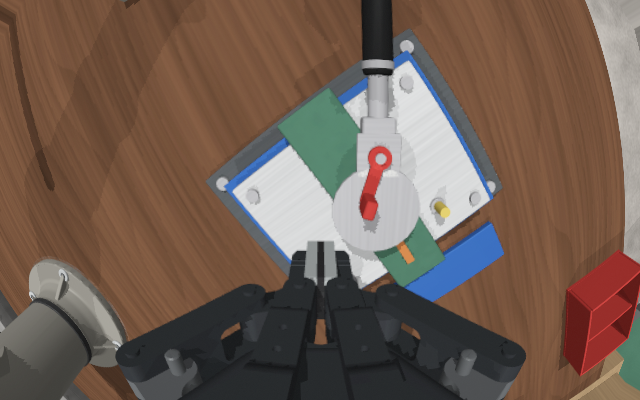

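View pics/sc2.png

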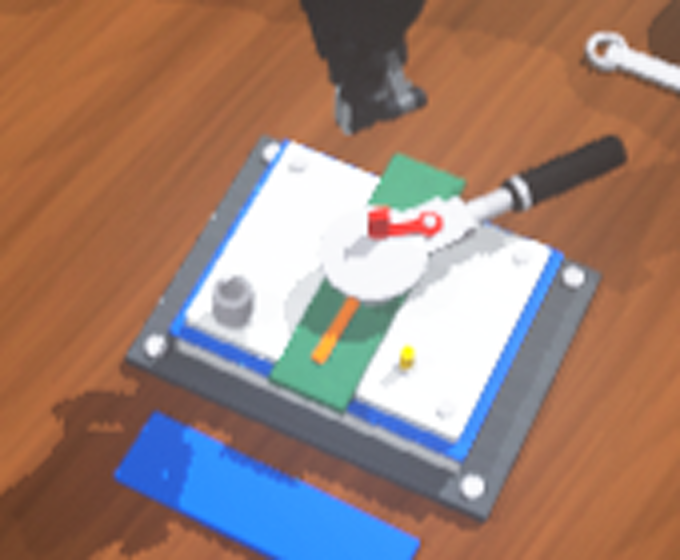

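```bash
cat >> h.py <<'E'
def wz(px,z,P,K):
    d=np.array([px[0]-K[0,2],px[1]-K[1,2]])/K[0,0];r=np.hypot(*d)
    v=np.array([*(np.sin(r)*d/r),np.cos(r)]);v=P[:3,:3]@v;return (P[:3,3]+v*(z-P[2,3])/v[2])[:2]
E
python3 - <<'E'
from h import *
m=camera_model('wrist');P=m['pose'];K=m['mtx']
for n,p,z in [('head',(376,208),94),('headL',(332,208),94),('headR',(420,208),94),('pin',(380,158),99),('slv in',(377,62),84),('slv far',(377,0),84),('post',(444,210),75),('tab top',(370,200),121),('ptr',(410,262),67)]:
    w=wz(p,z,P,K);d=w-B;print(n,w.round(1),'rad',np.hypot(*d).round(1),'ang',np.arctan2(d[1],d[0]).round(3))
E
```

```text
head [544.3   4.1] rad 5.1 ang 1.511
headL [513.1  19.7] rad 37.2 ang 2.551
headR [577.1 -12.6] rad 35.1 ang -0.336
pin [562.7  40.7] rad 45.7 ang 1.149
slv in [594.1 106.1] rad 118.2 ang 1.133
slv far [617.3 151.6] rad 169.3 ang 1.123
post [600.2 -34. ] rad 65.2 ang -0.531
tab top [542.5  22.3] rad 23.4 ang 1.636
ptr [553.5 -73.9] rad 73.5 ang -1.441
```

Wrist view agrees to within a few mm (head centre (376,208), pin (380,158), post (444,210)). Descending beside the tab on its CCW side.

>>> jog_arm([
  {"delta_pos":[0.08,0,1.8],"dr":[0,0,0]},
  {"delta_pos":[0.08,0,1.8],"dr":[0,0,0]},
  {"delta_pos":[0.08,0,1.8],"dr":[0,0,0]},
  {"delta_pos":[0.08,0,1.8],"dr":[0,0,0]},
  {"delta_pos":[0,0,0],"dr":[0,0,0]},
])

```text
time_s: 3.25
eef_pos: [507.1, 29.3, 105.4]
tool_rot: [0.85, 0.527, -0.002, -0.001]
wrist_force: [-0.5, 0.4, -0.1]
grip_width: -0.0
```

Run:
```python
from h import *
import cv2
st()
cv2.imwrite("pics/w3.png",read_camera('wrist')[100:400,170:520,::-1])
a=read_camera('scene')[145:285,250:420,::-1]
cv2.imwrite('pics/sc3.png',cv2.resize(a,None,fx=4,fy=4,interpolation=cv2.INTER_CUBIC))
```

```text
t 3.25 tcp [507.1  29.3 105.4] xang 1.111 z [-0.004 -0.    -1.   ] F [-0.5  0.4 -0.1] w -0.0
 u,n: 10.7 46.5
```

View pics/w3.png

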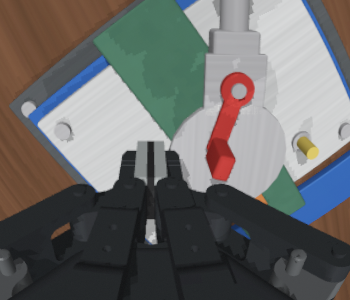

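View pics/sc3.png

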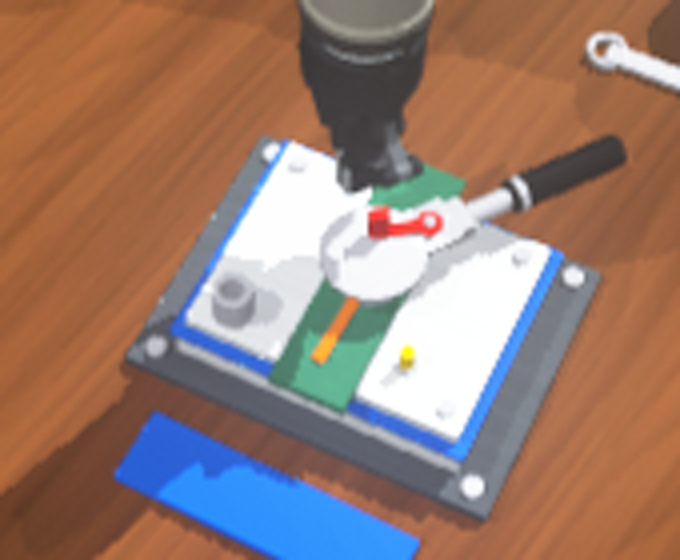

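The shut fingers stand clear to the left of the red tab, level with it. I'll move in slowly.

>>> jog_arm([
  {"delta_pos":[0,0.4,0],"dr":[0,0,0]},
  {"delta_pos":[0,0.4,0],"dr":[0,0,0]},
  {"delta_pos":[0,0.4,0],"dr":[0,0,0]},
  {"delta_pos":[0,0.1,0],"dr":[0,0,0]},
])

```text
time_s: 3.85
eef_pos: [520.4, 23.2, 107.5]
tool_rot: [0.85, 0.527, 0.0, 0.0]
wrist_force: [0.3, -0.1, -0.1]
grip_width: -0.003
```

>>> jog_arm([
  {"delta_pos":[0,0.2,0],"dr":[0,0,0]},
  {"delta_pos":[0,0.1,0],"dr":[0,0,0]},
])

```text
time_s: 4.1
eef_pos: [522.2, 22.3, 107.1]
tool_rot: [0.85, 0.527, -0.0, -0.0]
wrist_force: [-2.2, 0.7, 0.5]
grip_width: -0.003
```

>>> jog_arm([
  {"delta_pos":[0,0.2,0],"dr":[0,0,0]},
  {"delta_pos":[0,0.1,0],"dr":[0,0,0]},
])

```text
time_s: 4.35
eef_pos: [524.7, 20.5, 107.0]
tool_rot: [0.85, 0.527, -0.001, -0.0]
wrist_force: [-4.1, -0.7, 1.6]
grip_width: -0.004
```

>>> jog_arm([
  {"delta_pos":[0,0.2,0],"dr":[0,0,0]},
  {"delta_pos":[0,0.2,0],"dr":[0,0,0]},
  {"delta_pos":[0,0.2,0],"dr":[0,0,0]},
])

```text
time_s: 4.72
eef_pos: [530.5, 17.9, 107.1]
tool_rot: [0.85, 0.527, -0.0, -0.0]
wrist_force: [-4.0, 0.4, 0.2]
grip_width: 0.005
```

>>> jog_arm([
  {"delta_pos":[0,0.2,0],"dr":[0,0,0]},
  {"delta_pos":[0,0.2,0],"dr":[0,0,0]},
  {"delta_pos":[0,0.2,0],"dr":[0,0,0]},
])

```text
time_s: 5.1
eef_pos: [535.8, 15.1, 107.1]
tool_rot: [0.85, 0.527, -0.001, -0.0]
wrist_force: [-4.6, -1.5, -0.7]
grip_width: -0.002
```

>>> jog_arm([
  {"delta_pos":[0,0.2,0],"dr":[0,0,0]},
  {"delta_pos":[0,0.1,0],"dr":[0,0,0]},
])

```text
time_s: 5.35
eef_pos: [538.8, 14.1, 107.2]
tool_rot: [0.85, 0.527, -0.0, -0.0]
wrist_force: [-3.9, -0.3, -1.2]
grip_width: 0.002
```

>>> jog_arm([
  {"delta_pos":[0,0.1,0],"dr":[0,0,0]},
  {"delta_pos":[0,0.1,0],"dr":[0,0,0]},
])

```text
time_s: 5.6
eef_pos: [540.6, 13.4, 107.2]
tool_rot: [0.85, 0.527, -0.0, -0.0]
wrist_force: [-5.2, 0.4, -1.2]
grip_width: -0.001
```

>>> jog_arm([
  {"delta_pos":[0,0.1,0],"dr":[0,0,0]},
])

```text
time_s: 5.72
eef_pos: [541.0, 13.2, 107.1]
tool_rot: [0.85, 0.527, -0.0, -0.0]
wrist_force: [-6.8, 1.3, -1.2]
grip_width: 0.004
```

>>> jog_arm([
  {"delta_pos":[0,0.1,0],"dr":[0,0,0]},
])

```text
time_s: 5.85
eef_pos: [541.2, 13.0, 107.0]
tool_rot: [0.85, 0.528, -0.001, -0.001]
wrist_force: [-9.4, 2.4, 0.8]
grip_width: 0.001
```

Run:
```python
from h import *
import cv2
st()
cv2.imwrite("pics/w4.png",read_camera('wrist')[100:400,170:520,::-1])
a=read_camera('side')[165:265,225:375,::-1]
cv2.imwrite('pics/sd4.png',cv2.resize(a,None,fx=4,fy=4,interpolation=cv2.INTER_CUBIC))
```

```text
t 5.85 tcp [541.2  13.  107. ] xang 1.111 z [-0.002  0.    -1.   ] F [-9.4  2.4  0.8] w 0.001
 u,n: 11.3 8.7
```

View pics/w4.png

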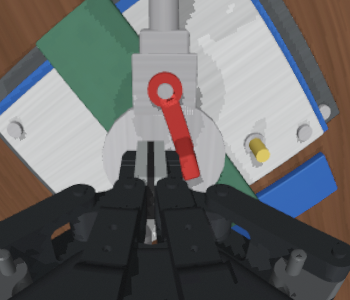

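The lever now slants right (tab at about (185,160)), and the force is rising with little motion. One more nudge to make sure of the stop.

>>> jog_arm([
  {"delta_pos":[0,0.1,0],"dr":[0,0,0]},
])

```text
time_s: 6.08
eef_pos: [541.3, 12.9, 106.9]
tool_rot: [0.849, 0.528, -0.001, -0.001]
wrist_force: [-11.4, 2.5, 2.7]
grip_width: -0.0
```

>>> jog_arm([
  {"delta_pos":[0,0.05,0],"dr":[0,0,0]},
])

```text
time_s: 6.2
eef_pos: [541.4, 12.8, 106.9]
tool_rot: [0.849, 0.528, -0.002, -0.001]
wrist_force: [-11.5, 2.6, 3.8]
grip_width: -0.0
```

Rigid stop reached (~12 N). Backing off and lifting.

>>> jog_arm([
  {"delta_pos":[0,-0.5,0],"dr":[0,0,0]},
  {"delta_pos":[0,-1.2,0],"dr":[0,0,0]},
  {"delta_pos":[0,-1,-2],"dr":[0,0,0]},
  {"delta_pos":[0,0,-3],"dr":[0,0,0]},
  {"delta_pos":[0,0,-1],"dr":[0,0,0]},
  {"delta_pos":[0,0,0],"dr":[0,0,0]},
])

```text
time_s: 6.95
eef_pos: [520.4, 23.8, 168.0]
tool_rot: [0.85, 0.527, 0.001, 0.001]
wrist_force: [0.2, -1.0, 0.7]
grip_width: 0.004
```

Run:
```python
from h import *
import cv2
st()
m=camera_model('wrist');np.savez('w5.npz',P=m['pose'],K=m['mtx'])
I=read_camera('wrist');cv2.imwrite("pics/w5f.png",I[:,:,::-1])
cv2.imwrite("pics/w5.png",cv2.resize(I[0:300,220:520,::-1],None,fx=2,fy=2))
```

```text
t 6.95 tcp [520.4  23.8 168. ] xang 1.111 z [ 0.003  0.    -1.   ] F [ 0.2 -1.   0.7] w 0.004
 u,n: 11.7 32.1
```

View pics/w5.png

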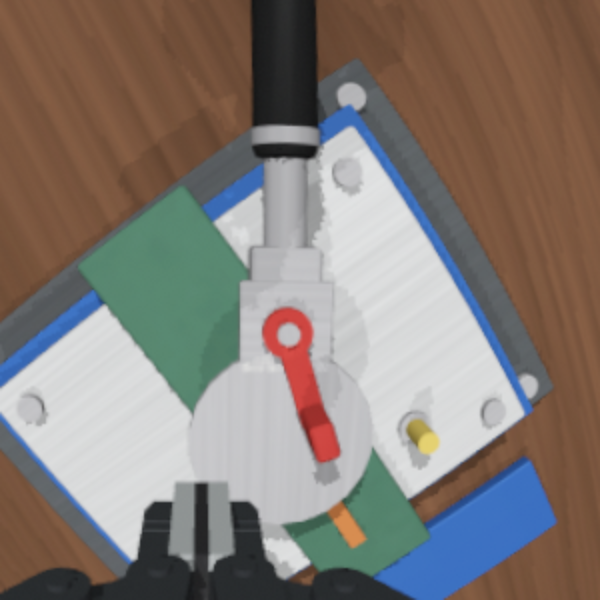

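Lever fully over (arm slants ~0.33 rad). The orange pointer is near (348,525) and the post near (428,437). Now the handle's line.

```bash
sed -i 's/B=np.array(\[544.,-1.\]);TH=1.11/B=np.array([544.,1.]);TH=1.12/' h.py
python3 - <<'E'
from h import *
z=np.load('w5.npz');P,K=z['P'],z['K']
f=lambda x,y:(220+x/2,y/2)
for n,p,h in [('head',(281,437),94),('pin',(288,334),99),('slv in',(285.5,140),84),('slv far',(284,10),84),('post',(428,443),75),('ptr tip',(358,545),67)]:
    w=wz(f(*p),h,P,K);d=w-B;print(n,w.round(1),'rad',np.hypot(*d).round(1),'ang',np.arctan2(d[1],d[0]).round(3))
u=np.array([np.cos(TH),np.sin(TH)]);n=np.array([-u[1],u[0]])
t=B+140*u-46*n;print(t);to([*t,168],TH)
E
```

```text
head [544.    3.8] rad 2.8 ang 1.577
pin [562.3  40.2] rad 43.3 ang 1.134
slv in [592.9 102.3] rad 112.5 ang 1.121
slv far [614.9 147.5] rad 162.8 ang 1.12
post [599.7 -36.1] rad 67.0 ang -0.588
ptr tip [553.8 -74.4] rad 76.0 ang -1.441
[646.40016282 106.97266938]
t 7.0 tcp [519.7  23.6 167.1] xang 1.111 z [ 0.001 -0.    -1.   ] F [-0.2  0.1 -0.6] w 0.003
 u,n: 9.8 31.7
delta cm tool [13.1   7.65 -0.08] dr [ 0.001 -0.    -0.009]
```

>>> jog_arm([
  {"delta_pos":[3.27,1.91,0],"dr":[0,0,0]},
  {"delta_pos":[3.27,1.91,0],"dr":[0,0,0]},
  {"delta_pos":[3.27,1.91,0],"dr":[0,0,-0.009]},
  {"delta_pos":[3.27,1.91,1],"dr":[0,0,0]},
  {"delta_pos":[0,0,3],"dr":[0,0,0]},
  {"delta_pos":[0,0,3],"dr":[0,0,0]},
  {"delta_pos":[0,0,2],"dr":[0,0,0]},
  {"delta_pos":[0,0,0],"dr":[0,0,0]},
])

```text
time_s: 8.0
eef_pos: [644.4, 106.8, 75.0]
tool_rot: [0.847, 0.531, -0.002, -0.001]
wrist_force: [0.6, -0.1, -0.1]
grip_width: 0.001
```

>>> jog_arm([
  {"delta_pos":[0,-0.4,0],"dr":[0,0,0]},
  {"delta_pos":[0,-0.4,0],"dr":[0,0,0]},
  {"delta_pos":[0,-0.4,0],"dr":[0,0,0]},
  {"delta_pos":[0,-0.4,0],"dr":[0,0,0]},
  {"delta_pos":[0,0,0],"dr":[0,0,0]},
])

```text
time_s: 8.62
eef_pos: [631.2, 114.5, 77.6]
tool_rot: [0.847, 0.531, 0.0, 0.0]
wrist_force: [-0.3, -0.1, -0.7]
grip_width: -0.001
```

Run:
```python
from h import *
import cv2
st()
I=read_camera('wrist');cv2.imwrite("pics/w6.png",I[:,:,::-1])
```

```text
t 8.62 tcp [631.2 114.5  77.6] xang 1.12 z [ 0.  0. -1.] F [-0.3 -0.1 -0.7] w -0.001
 u,n: 140.2 -29.1
```

View pics/w6.png

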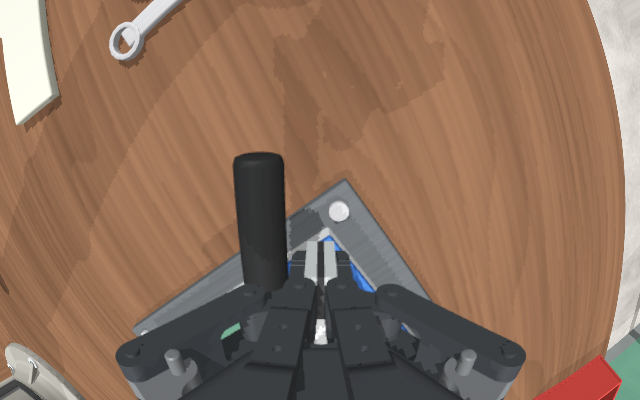

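>>> jog_arm([
  {"delta_pos":[0,-0.2,0],"dr":[0,0,0]},
  {"delta_pos":[0,-0.2,0],"dr":[0,0,0]},
  {"delta_pos":[0,-0.2,0],"dr":[0,0,0]},
  {"delta_pos":[0,0,0],"dr":[0,0,0]},
])

```text
time_s: 9.18
eef_pos: [626.0, 116.9, 77.3]
tool_rot: [0.847, 0.531, -0.0, -0.0]
wrist_force: [-0.2, -0.4, -0.5]
grip_width: -0.0
```

>>> jog_arm([
  {"delta_pos":[0.04,-0.28,0],"dr":[0,0,-0.02]},
  {"delta_pos":[0.04,-0.28,0],"dr":[0,0,-0.02]},
  {"delta_pos":[0.04,-0.28,0],"dr":[0,0,-0.02]},
  {"delta_pos":[0.04,-0.28,0],"dr":[0,0,-0.02]},
])

```text
time_s: 9.68
eef_pos: [617.1, 122.8, 77.5]
tool_rot: [0.825, 0.565, 0.001, 0.0]
wrist_force: [4.0, -1.2, -1.4]
grip_width: -0.0
```

```bash
cat >> h.py <<'E'
def hs():
    o,r=st();d=o['eef_pos'][:2]-B;a=np.arctan2(r[1,0],r[0,0]);u=np.array([np.cos(a),np.sin(a)]);n=np.array([-u[1],u[0]])
    f=o['wrist_force'][:2];print(' tool-frame u,n',(d@u).round(1),(d@n).round(1),'Fu,Fn',(f@u).round(1),(f@n).round(1))
E
python3 -c "
from h import *
hs()"
```

```text
t 9.68 tcp [617.1 122.8  77.5] xang 1.201 z [ 0.001  0.    -1.   ] F [ 4.  -1.2 -1.4] w -0.0
 u,n: 141.4 -12.7
 tool-frame u,n 139.9 -24.1 Fu,Fn 0.3 -4.2
```

>>> jog_arm([
  {"delta_pos":[0.04,-0.28,0],"dr":[0,0,-0.02]},
  {"delta_pos":[0.04,-0.28,0],"dr":[0,0,-0.02]},
  {"delta_pos":[0.04,-0.28,0],"dr":[0,0,-0.02]},
  {"delta_pos":[0.04,-0.28,0],"dr":[0,0,-0.02]},
  {"delta_pos":[0.04,-0.28,0],"dr":[0,0,-0.02]},
])

```text
time_s: 10.3
eef_pos: [606.2, 128.7, 77.9]
tool_rot: [0.796, 0.605, 0.002, 0.001]
wrist_force: [7.7, -1.4, -3.9]
grip_width: 0.001
```

```bash
python3 -c "
from h import *
hs()
import cv2
m=camera_model('wrist')
I=read_camera('scene')[165:285,270:420,::-1]
cv2.imwrite('pics/sc7.png',cv2.resize(I,None,fx=5,fy=5,interpolation=cv2.INTER_CUBIC))
"
```

```text
t 10.3 tcp [606.2 128.7  77.9] xang 1.3 z [ 0.004  0.    -1.   ] F [ 7.7 -1.4 -3.9] w 0.001
 u,n: 142.0 -0.3
 tool-frame u,n 139.7 -25.7 Fu,Fn 0.7 -7.8
```

View pics/sc7.png

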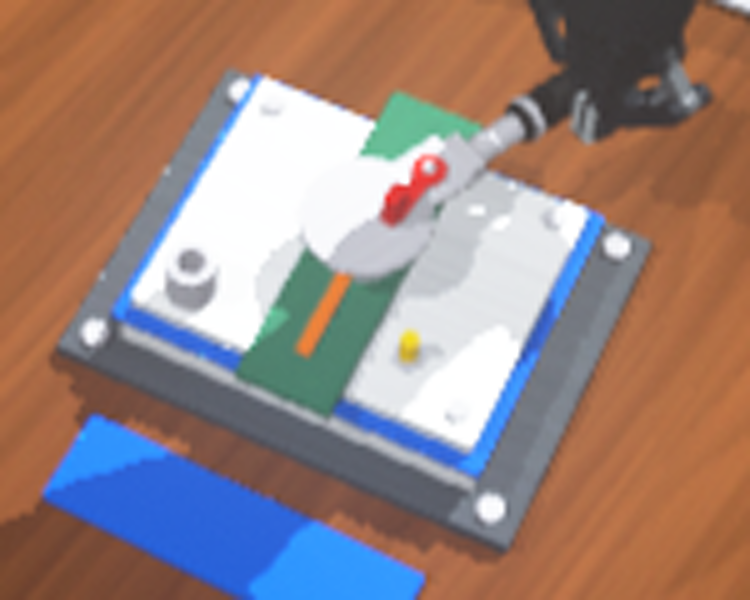

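Pointer has begun to move (drag ~8 N). Continuing along the arc.

>>> jog_arm([
  {"delta_pos":[0.06,-0.42,0],"dr":[0,0,-0.03]},
  {"delta_pos":[0.06,-0.42,0],"dr":[0,0,-0.03]},
  {"delta_pos":[0.06,-0.42,0],"dr":[0,0,-0.03]},
  {"delta_pos":[0.06,-0.42,0],"dr":[0,0,-0.03]},
  {"delta_pos":[0.06,-0.42,0],"dr":[0,0,-0.03]},
  {"delta_pos":[0.06,-0.42,0],"dr":[0,0,-0.03]},
  {"delta_pos":[0.06,-0.42,0],"dr":[0,0,-0.03]},
])

```text
time_s: 11.22
eef_pos: [578.2, 138.9, 78.1]
tool_rot: [0.728, 0.686, 0.002, 0.001]
wrist_force: [8.1, 0.3, -1.2]
grip_width: -0.001
```

```bash
python3 -c "
from h import *
hs()
"
```

```text
t 11.22 tcp [578.2 138.9  78.1] xang 1.511 z [ 0.005  0.001 -1.   ] F [ 8.1  0.3 -1.2] w -0.001
 u,n: 139.0 29.3
 tool-frame u,n 139.7 -25.8 Fu,Fn 0.8 -8.1
```

>>> jog_arm([
  {"delta_pos":[0.06,-0.42,0],"dr":[0,0,-0.03]},
  {"delta_pos":[0.06,-0.42,0],"dr":[0,0,-0.03]},
  {"delta_pos":[0.06,-0.42,0],"dr":[0,0,-0.03]},
  {"delta_pos":[0.06,-0.42,0],"dr":[0,0,-0.03]},
  {"delta_pos":[0.06,-0.42,0],"dr":[0,0,-0.03]},
  {"delta_pos":[0.06,-0.42,0],"dr":[0,0,-0.03]},
  {"delta_pos":[0.06,-0.42,0],"dr":[0,0,-0.03]},
])

```text
time_s: 12.1
eef_pos: [548.8, 143.0, 78.3]
tool_rot: [0.652, 0.758, 0.003, 0.001]
wrist_force: [7.4, 0.4, -1.3]
grip_width: -0.003
```

```bash
python3 -c "
from h import *
hs()
import cv2
I=read_camera('scene')[165:285,270:420,::-1]
cv2.imwrite('pics/sc8.png',cv2.resize(I,None,fx=5,fy=5,interpolation=cv2.INTER_CUBIC))
"
```

```text
t 12.1 tcp [548.8 143.   78.3] xang 1.721 z [ 0.005  0.002 -1.   ] F [ 7.4  0.4 -1.3] w -0.003
 u,n: 129.9 57.6
 tool-frame u,n 139.7 -26.0 Fu,Fn -0.7 -7.4
```

View pics/sc8.png

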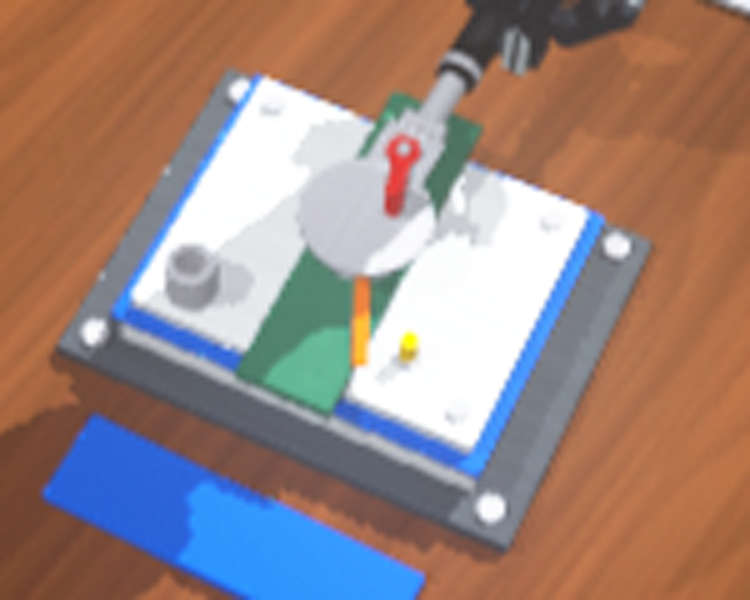

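```bash
python3 -c "
from h import *
sc=lambda x,y:(270+(x+.5)/5-.5,165+(y+.5)/5-.5)
for p,z in [((361,363),67),((303,354),67),((408,338),75)]:
    d=onz('scene',sc(*p),z)-B;print(np.hypot(*d),np.arctan2(d[1],d[0]))
"
```

```text
76.11699241721303 -0.9792178925827077
78.50291131299804 -1.3752466581856624
68.68408757455524 -0.6264345178433998
```

About 0.24 rad remains to contact. Slower from here.

>>> jog_arm([
  {"delta_pos":[0.04,-0.28,0],"dr":[0,0,-0.02]},
  {"delta_pos":[0.04,-0.28,0],"dr":[0,0,-0.02]},
  {"delta_pos":[0.04,-0.28,0],"dr":[0,0,-0.02]},
  {"delta_pos":[0.04,-0.28,0],"dr":[0,0,-0.02]},
  {"delta_pos":[0.04,-0.28,0],"dr":[0,0,-0.02]},
  {"delta_pos":[0.04,-0.28,0],"dr":[0,0,-0.02]},
  {"delta_pos":[0.02,-0.14,0],"dr":[0,0,-0.01]},
  {"delta_pos":[0.02,-0.14,0],"dr":[0,0,-0.01]},
])

```text
time_s: 13.15
eef_pos: [529.0, 142.3, 78.4]
tool_rot: [0.597, 0.802, 0.003, 0.001]
wrist_force: [7.9, 1.7, -1.0]
grip_width: -0.003
```

>>> jog_arm([
  {"delta_pos":[0.02,-0.14,0],"dr":[0,0,-0.01]},
  {"delta_pos":[0.02,-0.14,0],"dr":[0,0,-0.01]},
])

```text
time_s: 13.4
eef_pos: [526.3, 142.0, 78.4]
tool_rot: [0.589, 0.808, 0.003, 0.001]
wrist_force: [6.4, 2.9, -2.9]
grip_width: 0.001
```

>>> jog_arm([
  {"delta_pos":[0.02,-0.14,0],"dr":[0,0,-0.01]},
  {"delta_pos":[0.02,-0.14,0],"dr":[0,0,-0.01]},
])

```text
time_s: 13.65
eef_pos: [523.5, 141.5, 78.4]
tool_rot: [0.581, 0.814, 0.003, 0.001]
wrist_force: [7.6, 2.4, -1.5]
grip_width: 0.0
```

```bash
python3 -c "
from h import *
hs()
"
```

```text
t 13.65 tcp [523.5 141.5  78.4] xang 1.901 z [ 0.005  0.003 -1.   ] F [ 7.6  2.4 -1.5] w 0.0
 u,n: 117.5 79.7
 tool-frame u,n 139.6 -26.2 Fu,Fn -0.2 -8.0
```

>>> jog_arm([
  {"delta_pos":[0.02,-0.14,0],"dr":[0,0,-0.01]},
  {"delta_pos":[0.02,-0.14,0],"dr":[0,0,-0.01]},
])

```text
time_s: 13.9
eef_pos: [520.7, 141.2, 78.4]
tool_rot: [0.573, 0.82, 0.003, 0.001]
wrist_force: [7.8, 3.2, -2.2]
grip_width: 0.0
```

>>> jog_arm([
  {"delta_pos":[0.02,-0.14,0],"dr":[0,0,-0.01]},
])

```text
time_s: 14.02
eef_pos: [519.3, 140.9, 78.4]
tool_rot: [0.569, 0.822, 0.003, 0.001]
wrist_force: [6.9, 2.7, -2.4]
grip_width: 0.0
```

>>> jog_arm([
  {"delta_pos":[0.02,-0.14,0],"dr":[0,0,-0.01]},
])

```text
time_s: 14.15
eef_pos: [517.8, 140.6, 78.4]
tool_rot: [0.565, 0.825, 0.003, 0.001]
wrist_force: [7.2, 3.0, -1.9]
grip_width: -0.001
```

```bash
python3 -c "
from h import *
hs()
"
```

```text
t 14.15 tcp [517.8 140.6  78.4] xang 1.941 z [ 0.005  0.004 -1.   ] F [ 7.2  3.  -1.9] w -0.001
 u,n: 114.3 84.4
 tool-frame u,n 139.6 -26.2 Fu,Fn 0.2 -7.8
```

>>> jog_arm([
  {"delta_pos":[0.02,-0.14,0],"dr":[0,0,-0.01]},
])

```text
time_s: 14.28
eef_pos: [516.5, 140.4, 78.4]
tool_rot: [0.561, 0.828, 0.003, 0.001]
wrist_force: [7.6, 3.7, -1.8]
grip_width: 0.002
```

>>> jog_arm([
  {"delta_pos":[0.02,-0.14,0],"dr":[0,0,-0.01]},
])

```text
time_s: 14.4
eef_pos: [515.1, 140.1, 78.4]
tool_rot: [0.556, 0.831, 0.003, 0.001]
wrist_force: [7.3, 3.3, -2.7]
grip_width: -0.001
```

```bash
python3 -c "
from h import *
hs()
import cv2
I=read_camera('scene')[165:285,270:420,::-1]
cv2.imwrite('pics/sc9.png',cv2.resize(I,None,fx=5,fy=5,interpolation=cv2.INTER_CUBIC))
"
```

```text
t 14.4 tcp [515.1 140.1  78.4] xang 1.961 z [ 0.005  0.004 -1.   ] F [ 7.3  3.3 -2.7] w -0.001
 u,n: 112.6 86.6
 tool-frame u,n 139.6 -26.2 Fu,Fn 0.3 -8.0
```

View pics/sc9.png

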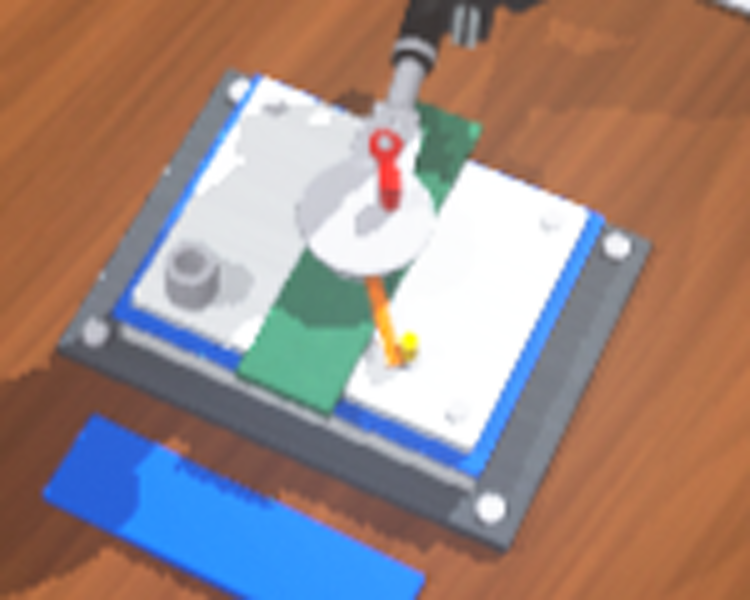

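The pointer (tip about (397,360)) is right beside the post at (408,345). Single small rows from here.

>>> jog_arm([
  {"delta_pos":[0.01,-0.1,0],"dr":[0,0,-0.007]},
])

```text
time_s: 14.58
eef_pos: [514.2, 139.9, 78.5]
tool_rot: [0.554, 0.833, 0.003, 0.001]
wrist_force: [6.7, 2.6, -2.6]
grip_width: 0.0
```

>>> jog_arm([
  {"delta_pos":[0.01,-0.1,0],"dr":[0,0,-0.007]},
])

```text
time_s: 14.7
eef_pos: [513.3, 139.7, 78.5]
tool_rot: [0.551, 0.835, 0.003, 0.001]
wrist_force: [7.9, 3.3, -2.5]
grip_width: -0.002
```

>>> jog_arm([
  {"delta_pos":[0.01,-0.1,0],"dr":[0,0,-0.007]},
])

```text
time_s: 14.82
eef_pos: [512.5, 139.5, 78.6]
tool_rot: [0.548, 0.837, 0.003, 0.001]
wrist_force: [7.4, 3.7, -2.6]
grip_width: -0.002
```

>>> jog_arm([
  {"delta_pos":[0.01,-0.1,0],"dr":[0,0,-0.007]},
])

```text
time_s: 14.95
eef_pos: [511.8, 139.4, 78.7]
tool_rot: [0.545, 0.839, 0.004, 0.001]
wrist_force: [7.9, 4.7, -2.3]
grip_width: -0.0
```

>>> jog_arm([
  {"delta_pos":[0,-0.1,0],"dr":[0,0,-0.003]},
])

```text
time_s: 15.08
eef_pos: [511.1, 139.1, 78.8]
tool_rot: [0.543, 0.839, 0.004, 0.001]
wrist_force: [8.7, 4.2, -1.8]
grip_width: -0.002
```

>>> jog_arm([
  {"delta_pos":[0,-0.1,0],"dr":[0,0,0]},
])

```text
time_s: 15.2
eef_pos: [510.4, 138.9, 78.8]
tool_rot: [0.544, 0.839, 0.004, 0.002]
wrist_force: [8.6, 4.7, -3.6]
grip_width: 0.003
```

```bash
python3 -c "
from h import *
hs()
"
```

```text
t 15.2 tcp [510.4 138.9  78.8] xang 1.992 z [ 0.007  0.005 -1.   ] F [ 8.6  4.7 -3.6] w 0.003
 u,n: 109.5 90.4
 tool-frame u,n 139.6 -25.7 Fu,Fn 0.8 -9.8
```

>>> jog_arm([
  {"delta_pos":[0,-0.1,0],"dr":[0,0,0]},
])

```text
time_s: 15.32
eef_pos: [509.6, 138.6, 78.9]
tool_rot: [0.543, 0.839, 0.004, 0.002]
wrist_force: [9.8, 5.5, -2.8]
grip_width: 0.002
```

>>> jog_arm([
  {"delta_pos":[0,-0.1,0],"dr":[0,0,0]},
])

```text
time_s: 15.45
eef_pos: [508.9, 138.4, 79.0]
tool_rot: [0.543, 0.839, 0.005, 0.002]
wrist_force: [9.1, 5.2, -1.4]
grip_width: -0.002
```

```bash
python3 -c "
from h import *
hs()
"
```

```text
t 15.45 tcp [508.9 138.4  79. ] xang 1.992 z [ 0.008  0.006 -1.   ] F [ 9.1  5.2 -1.4] w -0.002
 u,n: 108.4 91.4
 tool-frame u,n 139.7 -24.2 Fu,Fn 1.0 -10.4
```

>>> jog_arm([
  {"delta_pos":[0,-0.1,0],"dr":[0,0,-0.007]},
])

```text
time_s: 15.58
eef_pos: [508.2, 138.2, 79.0]
tool_rot: [0.54, 0.841, 0.005, 0.002]
wrist_force: [10.4, 5.5, -2.1]
grip_width: -0.001
```

>>> jog_arm([
  {"delta_pos":[0,-0.1,0],"dr":[0,0,-0.007]},
])

```text
time_s: 15.7
eef_pos: [507.5, 137.9, 79.1]
tool_rot: [0.537, 0.843, 0.005, 0.002]
wrist_force: [11.7, 6.0, -3.5]
grip_width: -0.002
```

```bash
python3 -c "
from h import *
hs()
import cv2
I=read_camera('scene')[165:285,270:420,::-1]
cv2.imwrite('pics/sc10.png',cv2.resize(I,None,fx=5,fy=5,interpolation=cv2.INTER_CUBIC))
I=read_camera('wrist');cv2.imwrite('pics/w10.png',I[:,:,::-1])
"
```

```text
t 15.7 tcp [507.5 137.9  79.1] xang 2.007 z [ 0.009  0.006 -1.   ] F [11.7  6.  -3.5] w -0.002
 u,n: 107.4 92.5
 tool-frame u,n 139.5 -24.7 Fu,Fn 0.5 -13.1
```

View pics/sc10.png

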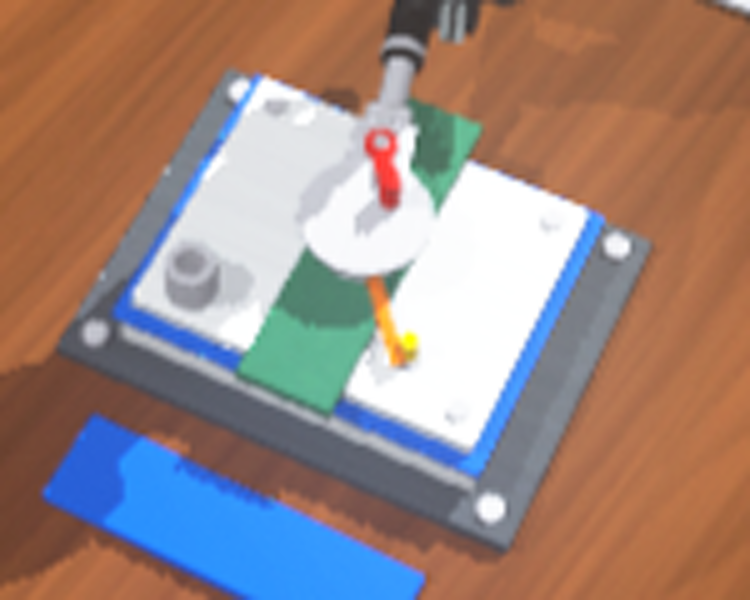

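View pics/w10.png

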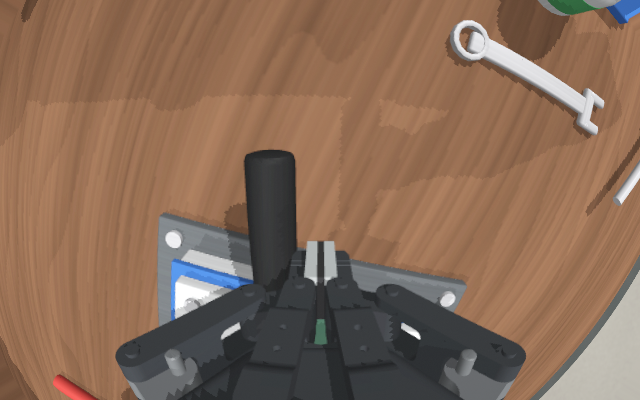

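The pointer touches the post and the force is rising steeply (13 N). Easing up to ~17 N.

>>> jog_arm([
  {"delta_pos":[0,-0.1,0],"dr":[0,0,0]},
])

```text
time_s: 15.92
eef_pos: [506.8, 137.6, 79.2]
tool_rot: [0.538, 0.843, 0.005, 0.002]
wrist_force: [11.9, 7.1, -3.3]
grip_width: -0.0
```

>>> jog_arm([
  {"delta_pos":[0,0,0],"dr":[0,0,0]},
])

```text
time_s: 16.05
eef_pos: [506.7, 137.6, 79.2]
tool_rot: [0.538, 0.843, 0.005, 0.002]
wrist_force: [11.5, 6.1, -2.9]
grip_width: -0.001
```

```bash
python3 -c "
from h import *
hs()
"
```

```text
t 16.05 tcp [506.7 137.6  79.2] xang 2.007 z [ 0.009  0.007 -1.   ] F [11.5  6.1 -2.9] w -0.001
 u,n: 106.7 93.1
 tool-frame u,n 139.6 -23.9 Fu,Fn 0.7 -13.0
```

>>> jog_arm([
  {"delta_pos":[0,-0.1,0],"dr":[0,0,0]},
  {"delta_pos":[0,-0.1,0],"dr":[0,0,0]},
])

```text
time_s: 16.3
eef_pos: [505.4, 137.1, 79.4]
tool_rot: [0.537, 0.843, 0.006, 0.002]
wrist_force: [12.7, 5.4, -2.4]
grip_width: -0.001
```

```bash
python3 -c "
from h import *
hs()
"
```

```text
t 16.3 tcp [505.4 137.1  79.4] xang 2.007 z [ 0.01   0.007 -1.   ] F [12.7  5.4 -2.4] w -0.001
 u,n: 105.7 94.0
 tool-frame u,n 139.6 -22.5 Fu,Fn -0.5 -13.8
```

>>> jog_arm([
  {"delta_pos":[0,-0.1,0],"dr":[0,0,0]},
])

```text
time_s: 16.42
eef_pos: [504.7, 136.8, 79.4]
tool_rot: [0.537, 0.843, 0.006, 0.002]
wrist_force: [12.3, 6.6, -3.7]
grip_width: 0.0
```

```bash
python3 -c "
from h import *
hs()
"
```

```text
t 16.43 tcp [504.7 136.8  79.4] xang 2.007 z [ 0.01   0.008 -1.   ] F [12.3  6.6 -3.7] w 0.0
 u,n: 105.1 94.5
 tool-frame u,n 139.7 -21.8 Fu,Fn 0.8 -13.9
```

```bash
python3 -c "
from h import *
import cv2
I=read_camera('scene')[165:285,270:420,::-1]
cv2.imwrite('pics/sc11.png',cv2.resize(I,None,fx=5,fy=5,interpolation=cv2.INTER_CUBIC))
I=read_camera('wrist');cv2.imwrite('pics/w11.png',I[:,:,::-1])
a=cv2.imread('pics/sc10.png').astype(int);b=cv2.imread('pics/sc11.png').astype(int)
d=np.abs(a-b).max(2)[240:,:];print(d.max(),np.argwhere(d>40)[:,::-1].min(0) if (d>40).any() else None)
"
```

```text
55 [ 40 110]
```

View pics/sc11.png

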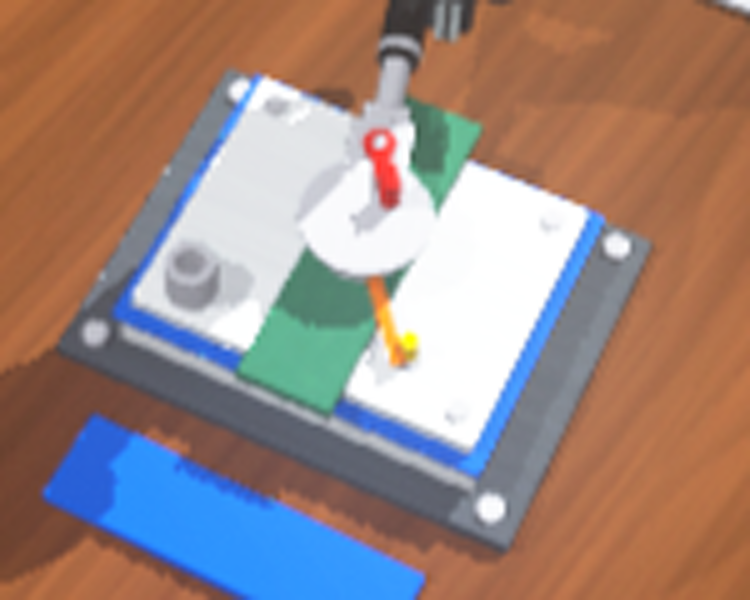

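View pics/w11.png

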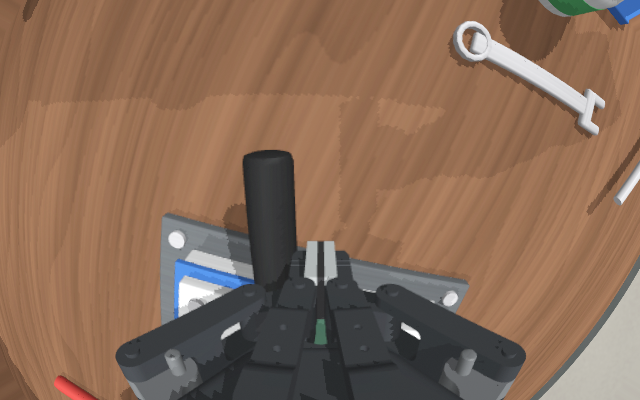

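Pointer stays at the post, while the handle winds up slightly. Continuing in small steps to ~17 N.

>>> jog_arm([
  {"delta_pos":[0.01,-0.1,0],"dr":[0,0,-0.007]},
])

```text
time_s: 16.65
eef_pos: [504.0, 136.6, 79.5]
tool_rot: [0.534, 0.845, 0.006, 0.002]
wrist_force: [12.9, 7.2, -3.6]
grip_width: 0.0
```

>>> jog_arm([
  {"delta_pos":[0.01,-0.1,0],"dr":[0,0,-0.007]},
])

```text
time_s: 16.77
eef_pos: [503.3, 136.4, 79.6]
tool_rot: [0.531, 0.847, 0.006, 0.003]
wrist_force: [12.4, 7.3, -3.8]
grip_width: 0.0
```

>>> jog_arm([
  {"delta_pos":[0.01,-0.1,0],"dr":[0,0,-0.007]},
])

```text
time_s: 16.9
eef_pos: [502.5, 136.2, 79.7]
tool_rot: [0.528, 0.849, 0.007, 0.003]
wrist_force: [14.0, 8.7, -5.0]
grip_width: -0.001
```

```bash
python3 -c "
from h import *
hs()
"
```

```text
t 16.9 tcp [502.5 136.2  79.7] xang 2.028 z [ 0.011  0.008 -1.   ] F [14.   8.7 -5. ] w -0.001
 u,n: 103.6 96.2
 tool-frame u,n 139.6 -22.5 Fu,Fn 1.6 -16.4
```

>>> jog_arm([
  {"delta_pos":[0.01,-0.1,0],"dr":[0,0,-0.007]},
])

```text
time_s: 17.02
eef_pos: [501.8, 135.9, 79.8]
tool_rot: [0.525, 0.851, 0.007, 0.003]
wrist_force: [13.8, 7.8, -4.5]
grip_width: -0.002
```

>>> jog_arm([
  {"delta_pos":[0,0,0],"dr":[0,0,0]},
])

```text
time_s: 17.15
eef_pos: [501.7, 135.9, 79.7]
tool_rot: [0.526, 0.851, 0.007, 0.003]
wrist_force: [13.5, 8.2, -3.8]
grip_width: -0.002
```

```bash
python3 -c "
from h import *
hs()
"
```

```text
t 17.15 tcp [501.7 135.9  79.7] xang 2.035 z [ 0.012  0.009 -1.   ] F [13.5  8.2 -3.8] w -0.002
 u,n: 103.0 96.8
 tool-frame u,n 139.6 -22.6 Fu,Fn 1.3 -15.8
```

>>> jog_arm([
  {"delta_pos":[0.01,-0.1,0],"dr":[0,0,-0.007]},
  {"delta_pos":[0,-0.05,0],"dr":[0,0,0]},
])

```text
time_s: 17.4
eef_pos: [500.7, 135.6, 79.9]
tool_rot: [0.522, 0.853, 0.007, 0.003]
wrist_force: [15.3, 7.7, -5.3]
grip_width: -0.001
```

>>> jog_arm([
  {"delta_pos":[0,0,0],"dr":[0,0,0]},
  {"delta_pos":[0,0,0],"dr":[0,0,0]},
])

```text
time_s: 17.65
eef_pos: [500.7, 135.6, 79.8]
tool_rot: [0.523, 0.853, 0.007, 0.003]
wrist_force: [14.5, 7.7, -4.6]
grip_width: 0.0
```

```bash
python3 -c "
from h import *
hs()
"
```

```text
t 17.65 tcp [500.7 135.6  79.8] xang 2.042 z [ 0.012  0.009 -1.   ] F [14.5  7.7 -4.6] w 0.0
 u,n: 102.3 97.6
 tool-frame u,n 139.6 -22.5 Fu,Fn 0.3 -16.4
```

Now a millimetre more to sit mid-band, and hold.

>>> jog_arm([
  {"delta_pos":[0,-0.1,0],"dr":[0,0,0]},
  {"delta_pos":[0,0,0],"dr":[0,0,0]},
  {"delta_pos":[0,0,0],"dr":[0,0,0]},
])

```text
time_s: 18.02
eef_pos: [500.0, 135.3, 80.0]
tool_rot: [0.523, 0.853, 0.007, 0.003]
wrist_force: [14.5, 7.9, -3.5]
grip_width: 0.001
```

```bash
python3 -c "
from h import *
hs()
"
```

```text
t 18.02 tcp [500.  135.3  80. ] xang 2.042 z [ 0.013  0.009 -1.   ] F [14.5  7.9 -3.5] w 0.001
 u,n: 101.7 98.1
 tool-frame u,n 139.6 -21.8 Fu,Fn 0.5 -16.5
```

>>> jog_arm([
  {"delta_pos":[0,0,0],"dr":[0,0,0]},
  {"delta_pos":[0,0,0],"dr":[0,0,0]},
  {"delta_pos":[0,0,0],"dr":[0,0,0]},
])

```text
time_s: 18.4
eef_pos: [500.0, 135.2, 79.9]
tool_rot: [0.523, 0.853, 0.007, 0.003]
wrist_force: [15.2, 9.4, -4.0]
grip_width: -0.0
```

>>> jog_arm([
  {"delta_pos":[0,0,0],"dr":[0,0,0]},
  {"delta_pos":[0,0,0],"dr":[0,0,0]},
  {"delta_pos":[0,0,0],"dr":[0,0,0]},
])

```text
time_s: 18.77
eef_pos: [500.0, 135.3, 79.9]
tool_rot: [0.523, 0.853, 0.007, 0.003]
wrist_force: [15.0, 8.2, -4.0]
grip_width: -0.003
```

```bash
python3 -c "
from h import *
hs()
import cv2
I=read_camera('scene')[165:285,270:420,::-1]
cv2.imwrite('pics/sc12.png',cv2.resize(I,None,fx=5,fy=5,interpolation=cv2.INTER_CUBIC))
hs()
"
```

```text
t 18.77 tcp [500.  135.3  79.9] xang 2.042 z [ 0.013  0.009 -1.   ] F [15.   8.2 -4. ] w -0.003
 u,n: 101.7 98.1
 tool-frame u,n 139.6 -21.7 Fu,Fn 0.5 -17.1
t 18.82 tcp [500.  135.3  79.9] xang 2.042 z [ 0.013  0.009 -1.   ] F [15.2  8.7 -5. ] w -0.005
 u,n: 101.7 98.1
 tool-frame u,n 139.6 -21.8 Fu,Fn 0.8 -17.4
```

View pics/sc12.png

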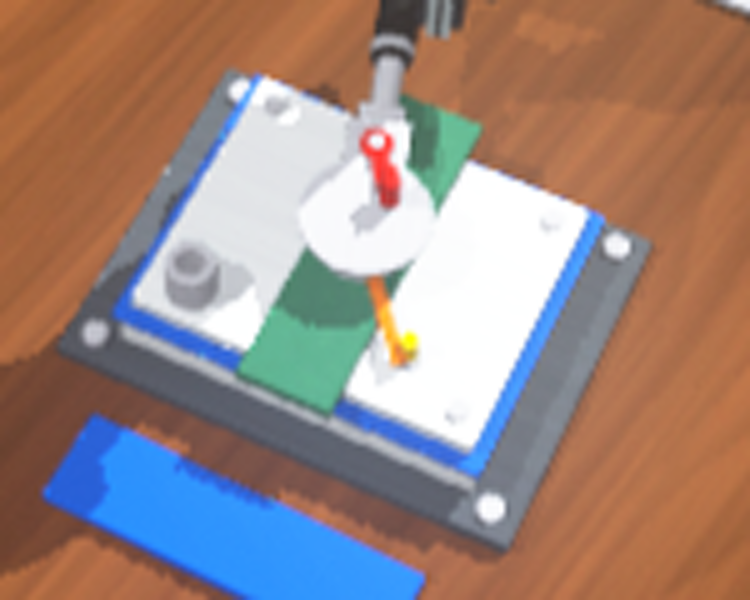

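The pointer rests on the post, held for about 1.2 s at 16–17.5 N. Releasing gently.

>>> jog_arm([
  {"delta_pos":[0,0.15,0],"dr":[0,0,0]},
  {"delta_pos":[0,0.15,0],"dr":[0,0,0]},
  {"delta_pos":[0,0.2,0],"dr":[0,0,0]},
  {"delta_pos":[0,0.2,0],"dr":[0,0,0]},
  {"delta_pos":[0,0.3,0],"dr":[0,0,0]},
  {"delta_pos":[0,0.5,0],"dr":[0,0,0]},
  {"delta_pos":[0,1,0],"dr":[0,0,0]},
  {"delta_pos":[0,1.5,0],"dr":[0,0,0]},
  {"delta_pos":[0,0.5,-1],"dr":[0,0,0]},
  {"delta_pos":[0,0,-3],"dr":[0,0,0]},
])

```text
time_s: 20.08
eef_pos: [532.6, 150.6, 116.5]
tool_rot: [0.523, 0.852, -0.001, -0.002]
wrist_force: [0.9, 0.0, 0.4]
grip_width: -0.001
```

>>> jog_arm([
  {"delta_pos":[0,0,-4],"dr":[0,0,0]},
  {"delta_pos":[0,0,-3],"dr":[0,0,0]},
  {"delta_pos":[0,0,0],"dr":[0,0,0]},
  {"delta_pos":[0,0,0],"dr":[0,0,0]},
])

```text
time_s: 20.58
eef_pos: [533.2, 150.3, 186.7]
tool_rot: [0.523, 0.852, -0.001, -0.0]
wrist_force: [-0.6, -0.4, 0.1]
grip_width: -0.001
```

```bash
python3 -c "
from h import *
hs()
import cv2
I=read_camera('scene')[145:285,270:420,::-1]
cv2.imwrite('pics/sc13.png',cv2.resize(I,None,fx=4,fy=4,interpolation=cv2.INTER_CUBIC))
cv2.imwrite('pics/w13.png',read_camera('wrist')[:,:,::-1])
"
```

```text
t 20.57 tcp [533.2 150.3 186.7] xang 2.04 z [-0.001 -0.001 -1.   ] F [-0.6 -0.4  0.1] w -0.001
 u,n: 129.6 74.7
 tool-frame u,n 138.0 -57.9 Fu,Fn -0.0 0.7
```

View pics/sc13.png

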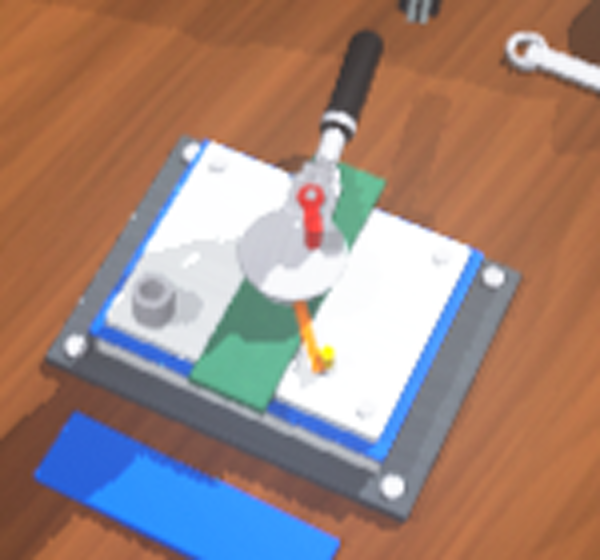

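View pics/w13.png

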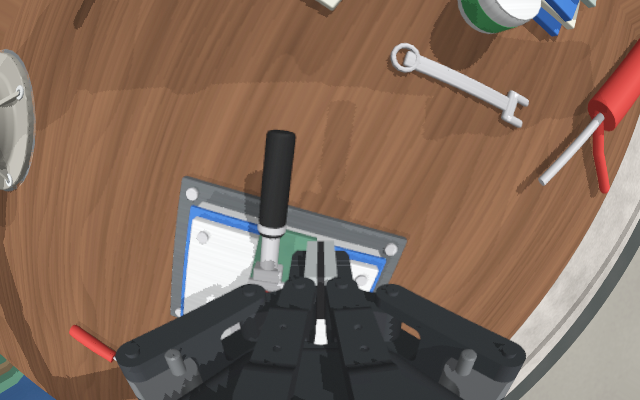

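Released; the pointer hasn't visibly moved. I'll take one closer look from the wrist camera at the pointer and post.

>>> jog_arm([
  {"delta_pos":[-4,0,-0.5],"dr":[0,0,0]},
  {"delta_pos":[-4,0,-0.5],"dr":[0,0,0]},
  {"delta_pos":[-4,0,0],"dr":[0,0,0]},
  {"delta_pos":[-4,0,0],"dr":[0,0,0]},
  {"delta_pos":[-4,0,0],"dr":[0,0,0]},
  {"delta_pos":[-4,0,0],"dr":[0,0,0]},
  {"delta_pos":[-4,0,0],"dr":[0,0,0]},
  {"delta_pos":[0,0,0],"dr":[0,0,0]},
])

```text
time_s: 21.68
eef_pos: [660.5, -103.8, 195.2]
tool_rot: [0.526, 0.85, -0.001, -0.001]
wrist_force: [-0.2, -0.4, 0.2]
grip_width: 0.002
```

```bash
python3 -c "
from h import *
hs()
import cv2
I=read_camera('wrist')
cv2.imwrite('pics/w14.png',cv2.resize(I[50:300,150:450,::-1],None,fx=2,fy=2,interpolation=cv2.INTER_CUBIC))
"
```

```text
t 21.68 tcp [ 660.5 -103.8  195.2] xang 2.034 z [-0.002 -0.001 -1.   ] F [-0.2 -0.4  0.2] w 0.002
 u,n: -43.6 -150.5
 tool-frame u,n -145.8 -57.5 Fu,Fn -0.2 0.3
```

View pics/w14.png

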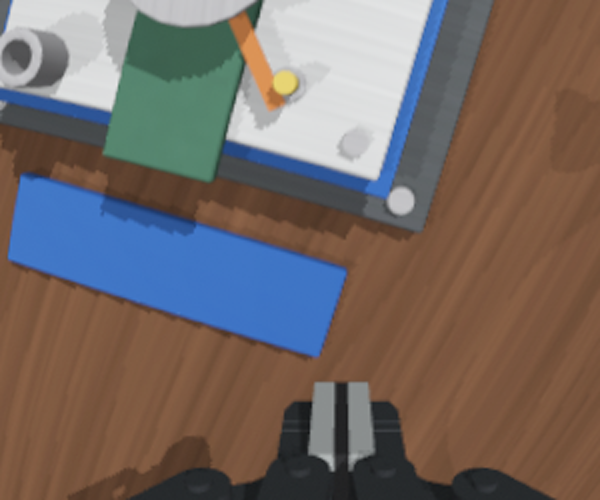

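The pointer (tip (272,103)) lies against the post (285,82) with no visible gap. The bystanders in view are undisturbed and the robot is clear, so I'm handing in.

```bash
python3 -c "
from bench import *
print(close_job())"
```

```text
the job is handed in; nothing more can be done
None
```

The job is done and handed in at about 22 s of the 58 s allowed. No check failed.

- **Lever:** I pushed the red lever over with the shut fingers until it met its rigid stop, peaking at about 12 N. The wrist picture then showed it slanting about 0.33 rad to the loosening side, and it was still there after the final release.
- **Swing:** I pushed the handle's sleeve counter-clockwise about 0.8 rad at 140 mm from the axis. The bolt's drag was about 8 N all the way to the post.
- **Press at the post:** I eased the force up and held it for about 1.2 s. Readings in that time were about 16 to 18 N sideways at the sleeve, and I saw no reading near 25 N.
- **Wind-up:** After the pointer met the post, the force rose more gently than expected. The handle gave several mm at the sleeve while the pointer stayed put, then relaxed a little on release.
- **Last checks:** The pointer lies against the post with no visible gap, judged from pictures only. The robot is clear with about zero wrist force. The bystanders in the last pictures looked undisturbed, but I did not re-check the screwdriver, clamp or white offcut closely.

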